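Fit the toothed crank and close the canister

ROBOT

A 7-joint arm with a two-finger parallel gripper is mounted at the origin on a cart in front of the work surface, level with it; the furniture and walls round the work are solid. World frame = base frame: x ahead of the robot, y to its left, z up, the work surface at z = 0. Lengths are in m, angles in rad, forces in N, time in s.
With the tool pointing down it reaches from about 0.425 to 0.925 m from the base axis. Payload 6.8 kg.
Tool frame: the origin (TCP) lies at the very end of the fingers, on their centre line; the grasp point (between the pads) lies 19 mm behind it; z points along the fingers, y is the line along which they close (so a half turn about z gives the same grasp; the last joint's range is limited). The gripper opens to 85 mm and grips with 20 to 120 N. Pads are 22 mm wide; open, the fingers measure 114 mm over their backs; the gripper's body (76 mm by 85 mm) begins 54 mm behind the grasp point. The pads swing forward as they close: fully open they stand 13 mm farther back than shut.
Start: joints at [-1.305, 0.477, 0.022, 1.555, -0.011, 1.109, -0.083], TCP at [0.246, 0.628, 0.231] pointing down, gripper open.
Joint ranges: [-2.96, 2.96], [-0.34, 2.1], [-1.41, 1.46], [0.24, 2.44], [-1.37, 4.51], [0.17, 1.92], [-2.96, 2.96]. Speed limits (rad/s): [2.39, 2.39, 3.14, 3.14, 3.14, 3.14, 3.14].

INTERFACE

Orientations are given as a unit quaternion [w, x, y, z].
In Python, from station import get_obs, read_camera, hand_in gives the robot as it stands.
- The arm moves only by the tool arm_command, never from a script. Its argument "commands" is one flat list of numbers, 7 for each row, row after row: the shift along the tool's x, y, z in m, then the turn, a rotation vector about the tool's x, y, z in degrees, then the opening, from 0 (shut) to 1 (fully open). In form: [tx, ty, tz, rx, ry, rz, fingers, tx, ty, tz, rx, ry, rz, fingers, ...]. A call has 1 to 8 rows; each row is the pose to reach, as a shift and turn from the pose commanded when the call began, along the tool's axes at that moment; what a row does not reach only later rows make up. A row lasts 1/10 s, in which the tool goes at most 50 mm and 8.59 degrees, less where a joint would pass 70% of its speed; a pose out of reach is approached as far as the arm can. A call with a gripper value outside its range is refused whole. The fingers move at their own pace and stop on an object; "force" is the grip in N (left out, the last holds). Time passes only in rows, so rows that repeat a pose let the fingers close. It gives the time, the measured TCP pose, the force, the opening and the grip force at its end, in the units of the state.
- get_obs(): the state, without advancing time (a new reading comes with each control period).
- read_camera(name): name is "scene" or "top" or "wrist"; returns a dict with "img" (480x640x3 uint8, red, green, blue), "camera_matrix" (3x3 intrinsics, pixels), "pose" (4x4, takes a point from camera to world coordinates). Camera axes: x right, y down, z forward; pixel columns grow to the right and rows downward; lengths in m; the calibration is good to about 2 mm. A picture is of the moment at which its call begins. There is no depth.
- hand_in(): hands the job in; it is judged then, once.
The state is a dict: "t": time; "q": joint angles; "joint_vel": joint speeds; "joint_torque": joint torques, N m; "eef_pos": TCP position; "tool_rot": TCP orientation; "contact_force": force on the tool from outside, world axes, zero at the start; "torque": the same for the moment, N m; "gripper_width": opening from 0.0 (shut) to 1.0 (fully open); "grasp_force": force on a finger pad.
Only numpy, scipy, OpenCV 4.12 (cv2) and the standard library are available. Lean on these libraries where they do the work, as an engineer would, in place of code of your own. Each camera call takes 0.05 s, during which the arm holds its last target. There are 200 camera calls.

TASK

Fit the loose crank onto the brass toothed drive on the canister's lid: turn it until the teeth mesh and push it fully home. Then use the crank to turn the drive clockwise (seen from above) until the grey cover lies fully over the filling hole, against its stop, and leave the crank seated there. Touch the canister and its cover only with the crank, and leave the other things on the worktop where they are.

Things in the scene. Friction and masses are not known exactly. Their poses are not given: they have to be found in the camera images.
- crank: Loose crank key, 0.14 kg (varies), standing on its hub with the open side down. Origin: centre of the underside of its round black hub (64 mm diameter, 20 mm high), on the turning axis; z up, x along the crank arm. Arm 14 mm wide, from the hub to x = 86 mm, 20 to 27 mm above the origin.
- crank_grip (a point): Middle of the red grip bar on top of the crank's hub, on the axis, 34 mm above the crank's origin. The bar is 40 mm long along the arm, 16 mm wide across it, and reaches from 20 to 48 mm above the origin: take it across its 16 mm width.
- crank_knob (a point): Middle of the red round knob on the crank arm's end, 80 mm from the axis: 24 mm diameter, 27 to 59 mm above the crank's origin, fixed to the arm.
- crank_socket (a point): Same point as the crank's origin: mouth of the socket under its hub, 50 mm wide, 16 mm deep, with six inward teeth 5.5 mm wide, tips 14 mm from the axis, at 0, 60, 120.. degrees from x. It fits the drive in any of six directions.
- drive_top (a point): Centre of the upper face of the drive's round grey flange (68 mm diameter), on the upright axis, 96 mm above the worktop; turns with the drive; z up, x points to the cover. Fully home, the crank's origin is at this point; tooth on tooth it is 14 mm higher. The teeth mesh when the crank's x is 0, 60, 120.. degrees from this x, with about 6 degrees and 2 mm of play.
- drive_teeth (a point): Top centre of the brass drive, 14 mm above the flange: a core of 23 mm diameter with six outward teeth 5 mm wide, tips 22 mm from the axis, at 30, 90, 150.. degrees from x. Same axes as drive_top.
- drive (a joint): Turn of drive and cover, rad: grows clockwise seen from above; 0 = end stop with the hole open, 1.6 = end stop with the cover centred over the hole. Starts between 0.2 and 0.7. Stays where left; stiff friction of 0.15 N m, so light rubbing (about 5 N) does not turn it.
- cover (a point): Centre of the top of the round grey cover, 46 mm diameter, 3.5 mm thick, 56 mm from the drive's axis and fixed to its flange; it sweeps 2 mm above the lid. z up.
- hole (a point): Centre of the dark filling hole in the wooden lid, 30 mm diameter with a steel rim 38 mm wide, 56 mm from the drive's axis.
- canister: White round storage canister with a wooden lid, 166 mm diameter, lid top 90 mm above the worktop; fixed to the worktop. Origin: centre of its underside. The drive stands in the middle of its lid.
- tin: Bystander: food tin, 75 mm diameter, 110 mm high; origin: centre of underside.
- red_jar: Bystander: glass jar with red lid, 71 mm diameter, 112 mm high; origin: centre of underside.
- spice: Bystander: small spice jar with red cap, 45 mm diameter, 106 mm high; origin: centre of underside.
- press: Bystander: garlic press with black handles, lying, 33 x 178 x 52 mm; origin: centre of underside.
- choc: Bystander: chocolate box, red and green, standing on edge, 30 x 157 x 94 mm; origin: centre of underside.
- plates: Bystander: stack of small cream plates, 130 mm diameter, 33 mm high; origin: centre of underside.
- mug_b: Bystander: white mug with dots, 92 x 127 x 93 mm; origin: centre of underside.
Not all that is in view belongs to the job. Of the things shaped like the crank, the black one is meant.

How it is judged:
On the way:
1. the crank is fully home on the drive, teeth meshed, while the cover is still clear of its closed place (drive below 1.3 rad) (z of crank in the frame of drive_top between -0.003 and 0.003 m and horizontal distance between crank and drive_top below 0.005 m and angle between crank's own z axis and vertical below 0.06 rad and value of joint drive below 1.3 rad), for 0.2 s.
At the end, for the whole second after the job is handed in: The crank stands upright (within 3.4 degrees) and fully home on the drive (origin within 3 mm in height and 5 mm sideways of the flange centre), at rest, and the drive has been turned to at least 1.48 rad, so that the cover closes the whole hole (z of crank in the frame of drive_top between -0.003 and 0.003 m and horizontal distance between crank and drive_top below 0.005 m and angle between crank's own z axis and vertical below 0.06 rad and value of joint drive above 1.48 rad and linear speed of crank below 0.02 m/s); the robot touches nothing.
It fails at once if the robot itself, not the crank, touches the canister, its lid, cover or drive with over 3 N (contact force between any of the fingers, the arm and canister above 3 N).
It fails at once if a bystander is shifted by more than 30 mm (distance of any of tin, red_jar, spice, press, choc, plates, mug_b from where it was at the start of the episode above 0.03 m).
It also fails if it takes over 42 s, if anything falls off the work surface, if the arm or the gripper's body presses on something with over 40 N, if the wrist force passes 120 N, or if a joint passes its speed limit or range.

## Working session

There is one attempt and no reset: what is moved stays moved. The work goes in short steps, Python scripts to look and compute and a tool call to move; the robot and the scene stay as the last step left them, time stands still between calls to the robot, and variables do not carry over. Pictures are saved under pics/ and viewed, at most 10 in all, crops included, and the job is handed in when it is done.

Besides the shell and the picture viewer there is one more tool, called after ">>>" by a JSON object that holds its "fn" and its "kwargs". arm_command: Moves the arm, as the interface text tells. Its arguments: {"type":"object","properties":{"commands":{"type":"array","items":{"type":"number"}},"force":{"type":"number"}},"required":["commands"]}

```bash
mkdir -p pics; cat > h.py <<'E'
import numpy as np,cv2
from station import get_obs,read_camera,hand_in
def ray(c,u,v):
    K=c["camera_matrix"];P=np.array(c["pose"]);d=P[:3,:3]@np.linalg.inv(K)@np.array([u,v,1.]);return P[:3,3],d
def onz(c,u,v,z):
    o,d=ray(c,u,v);return o+d*(z-o[2])/d[2]
def proj(c,p):
    P=np.array(c["pose"]);q=c["camera_matrix"]@(P[:3,:3].T@(np.array(p)-P[:3,3]));return q[:2]/q[2]
def save(c,n):cv2.imwrite("pics/"+n,c["img"][:,:,::-1])
E
python3 - <<'E'
from h import *
import pickle
d={}
for n in("scene","top"):
    c=read_camera(n);d[n]=c;save(c,n+"0.png");print(n,np.round(c["pose"],3).tolist(),c["camera_matrix"][0])
pickle.dump(d,open("c0.pkl","wb"))
print(get_obs())
E
```

```text
scene [[0.866, -0.319, 0.385, 0.096], [-0.5, -0.548, 0.671, -0.807], [-0.003, -0.774, -0.634, 0.89], [0.0, 0.0, 0.0, 1.0]] [491.88915528   0.         320.53220272]
top [[0.024, -0.997, 0.071, 0.517], [-1.0, -0.024, -0.006, 0.033], [0.008, -0.07, -0.997, 1.301], [0.0, 0.0, 0.0, 1.0]] [468.88864246   0.         320.51517501]
{'t': 0.1, 'q': array([-1.30510132,  0.47770693,  0.02233063,  1.55634222, -0.01152986,
        1.10928451, -0.08311449]), 'joint_vel': array([-1.07650145e-03, -1.96588496e-03, -1.25681947e-03, -2.14405325e-03,
       -6.80485632e-05, -7.67846690e-04,  8.12411708e-04]), 'joint_torque': array([ 4.95508997e-03, -5.97763288e+01,  1.61421217e+00, -2.81955367e+01,
        1.28939585e-02,  4.94044172e-03, -9.00073530e-06]), 'eef_pos': array([0.24627959, 0.62790342, 0.23043411]), 'tool_rot': array([-1.08193234e-04,  1.85809790e-01,  9.82585401e-01, -7.99543715e-04]), 'contact_force': array([0.08808804, 0.38429924, 0.42551514]), 'torque': array([-0.02514927, -0.00451141, -0.03169497]), 'grasp_force': 0.0, 'gripper_width': 0.9973686294102987}
```

View pics/scene0.png

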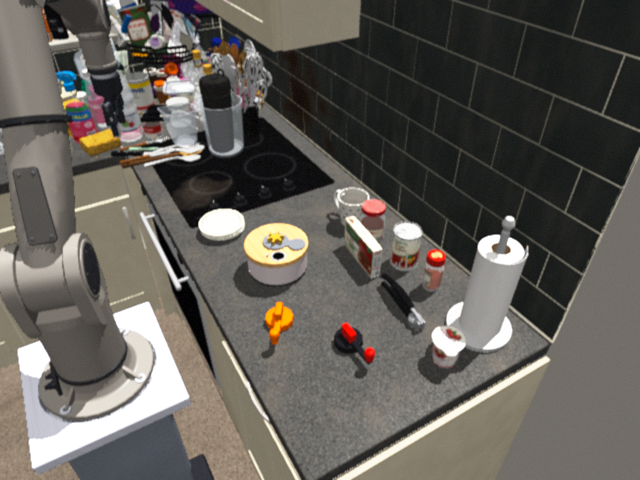

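View pics/top0.png

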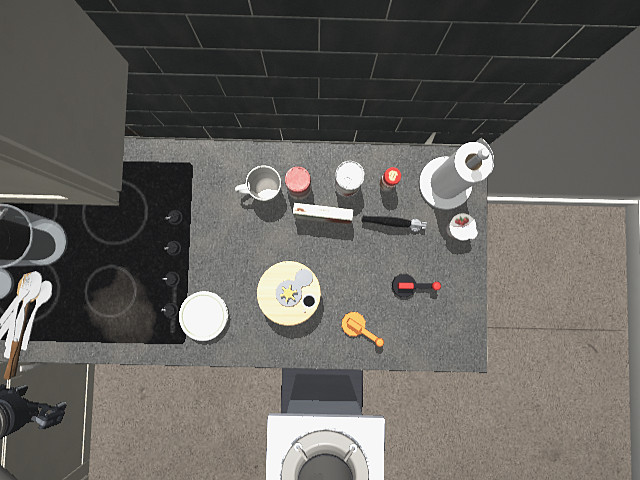

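Two crank-shaped things appear. The orange one is at top (353,324), scene (279,320). The black-hubbed one with red grip and knob is at top (404,286), scene (349,338), and it fits the description (black hub, red grip and knob). Top view also shows the lid at (289,293), the star at (289,293), the cover at (304,278) and the hole at (309,301). I'll confirm with a crop and measure.

```bash
cat >> h.py <<'E'
def blobs(c,m,roi,amin=15):
    u0,v0,u1,v1=roi;k=np.zeros(m.shape,np.uint8);k[v0:v1,u0:u1]=m[v0:v1,u0:u1]
    n,l,s,ce=cv2.connectedComponentsWithStats(k);return [(s[i,4],ce[i],np.argwhere(l==i)[:,::-1].astype(np.float32)) for i in range(1,n) if s[i,4]>=amin]
E
python3 - <<'E'
from h import *
import pickle
d=pickle.load(open("c0.pkl","rb"))
t=d["top"];s=d["scene"]
def hsv(c):return cv2.cvtColor(c["img"],cv2.COLOR_RGB2HSV).astype(int)
def red(c):
    h=hsv(c);return ((h[...,0]<6)|(h[...,0]>172))&(h[...,1]>150)&(h[...,2]>90)
for c,r,nm in((t,(385,265,450,305),'top'),(s,(325,310,385,370),'scene')):
    for a,ce,p in blobs(c,red(c),r):
        print(nm,'red',a,ce,cv2.minAreaRect(p),'z48',onz(c,*ce,.048)[:2],'z59',onz(c,*ce,.059)[:2])
h=hsv(t)
br=(h[...,0]>18)&(h[...,0]<32)&(h[...,1]>140)&(h[...,2]>120)
for a,ce,p in blobs(t,br,(270,275,310,310)):print('brass',a,ce,onz(t,*ce,.11))
gr=(h[...,1]<40)&(h[...,2]>100)
for a,ce,p in blobs(t,gr,(260,262,318,312)):print('grey',a,ce,onz(t,*ce,.096),p.min(0),p.max(0))
dk=h[...,2]<50
for a,ce,p in blobs(t,dk,(297,290,320,312)):print('hole',a,ce,onz(t,*ce,.09))
for a,ce,p in blobs(t,dk,(385,265,430,305)):print('hub',a,ce,onz(t,*ce,.02),cv2.minEnclosingCircle(p))
wd=(h[...,0]>12)&(h[...,0]<35)&(h[...,1]>40)&(h[...,2]>130)
for a,ce,p in blobs(t,wd,(250,255,330,332)):
    if a>300:
        (x,y),R=cv2.minEnclosingCircle(p);q=onz(t,x,y,.09);print('lid',a,x,y,q,R/468.9*(1.3-.09))
a=cv2.resize(t["img"][255:345,250:330],(400,450),interpolation=2);b=cv2.resize(t["img"][255:345,340:450][:, :80+30],(400,327),interpolation=2)
o=np.zeros((450,800,3),np.uint8);o[:,:400]=a;o[:327,400:]=b;cv2.imwrite("pics/crop1.png",o[:,:,::-1])
E
```

```text
top red 94 [405.5106383 285.4893617] ((405.5, 285.5), (5.0, 15.0), 90.0) z48 [ 0.51063013 -0.20403052] z59 [ 0.51068809 -0.20195013]
top red 54 [436.        285.7037037] ((436.0, 285.5), (7.0, 8.0), 90.0) z48 [ 0.51199842 -0.28553956] z59 [ 0.51204437 -0.28274386]
scene red 202 [348.40594059 332.23762376] ((348.0823974609375, 331.929443359375), (19.957603454589844, 11.714244842529297), 49.398704528808594) z48 [ 0.5068867  -0.21360462] z59 [ 0.50152481 -0.221361  ]
scene red 130 [368.99230769 353.96923077] ((368.5000305175781, 354.0), (10.733125686645508, 13.86362075805664), 26.56505012512207) z48 [ 0.51256474 -0.28594008] z59 [ 0.50712869 -0.29275171]
grey 2256 [288.28634752 285.72606383] [0.503128   0.10564365 0.096     ] [260. 262.] [317. 311.]
hole 84 [308.5952381  300.67857143] [0.46602085 0.05277085 0.09      ]
hub 20 [393.05 285.9 ] [ 0.50855668 -0.175311    0.02      ] ((394.5, 285.0), 8.01570987701416)
hub 61 [405.1147541  290.54098361] [ 0.49672861 -0.2083975   0.02      ] ((405.0, 291.0), 7.280210018157959)
lid 320 288.0 308.5 [0.44482967 0.10506786 0.09      ] 0.0722659852362869
```

View pics/crop1.png

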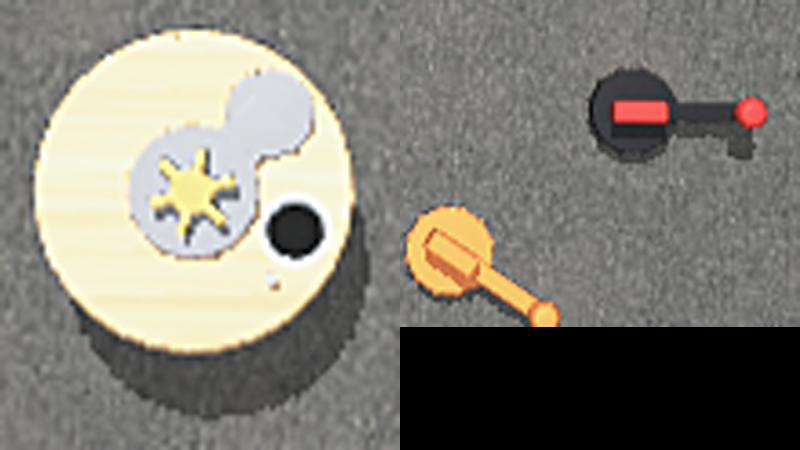

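The crop confirms it: the black-hubbed crank with red grip and knob points to world −y. The cover is about 66° short of the hole, so I'll start moving towards the crank.

>>> {"fn": "arm_command", "kwargs": {"commands": [-0.374,-0.259,-0.03,0,0,60,1,-0.374,-0.259,-0.03,0,0,60,1,-0.374,-0.259,-0.03,0,0,60,1,-0.374,-0.259,-0.03,0,0,60,1,-0.374,-0.259,-0.03,0,0,60,1,-0.374,-0.259,-0.03,0,0,60,1,-0.374,-0.259,-0.03,0,0,60,1,-0.374,-0.259,-0.03,0,0,60,1]}}

```text
t: 0.9
eef_pos: [0.4695, 0.2952, 0.2576]
tool_rot: [-0.0, 0.654, 0.757, -0.0]
contact_force: [1.3, 0.8, 0.4]
gripper_width: 0.996
grasp_force: 0.0
```

```bash
cat >> h.py <<'E'
from scipy.spatial.transform import Rotation as Ro
def Rq(q):return Ro.from_quat([q[1],q[2],q[3],q[0]])
def goto(p,yang):
    "tool shift/turn to world p, pointing down, tool y at angle yang deg"
    o=get_obs();R=Rq(o["tool_rot"]);a=np.radians(yang);y=np.array([np.cos(a),np.sin(a),0]);z=np.array([0,0,-1.]);T=Ro.from_matrix(np.c_[np.cross(y,z),y,z])
    print('at',np.round(o["eef_pos"],4),'yang',np.degrees(np.arctan2(*R.as_matrix()[1::-1,1])).round(2),'q',o["q"].round(2),'F',o["contact_force"].round(1),'w',round(o["gripper_width"],3),'t',o["t"])
    print('shift',R.inv().apply(np.array(p)-o["eef_pos"]).round(4),'turn',(R.inv()*T).as_rotvec(degrees=True).round(2))
E
python3 - <<'E'
from h import *
goto((.511,-.204,.2),1)
E
```

```text
at [0.4695 0.2952 0.2576] yang 8.36 q [-0.97  0.26  0.36  1.84 -0.1   1.07 -0.43] F [1.3 0.8 0.4] w 0.996 t 0.9
shift [-0.4999 -0.0314  0.0576] turn [-0.02  0.01  7.36]
```

>>> {"fn": "arm_command", "kwargs": {"commands": [-0.5,-0.031,0.05,0,0,7.4,1,-0.5,-0.031,0.05,0,0,7.4,1,-0.5,-0.031,0.05,0,0,7.4,1,-0.5,-0.031,0.05,0,0,7.4,1,-0.5,-0.031,0.05,0,0,7.4,1,-0.5,-0.031,0.05,0,0,7.4,1,-0.5,-0.031,0.05,0,0,7.4,1,-0.5,-0.031,0.05,0,0,7.4,1]}}

```text
t: 1.7
eef_pos: [0.5035, -0.1012, 0.2177]
tool_rot: [-0.0, 0.7, 0.715, 0.0]
contact_force: [1.6, -0.6, 0.2]
gripper_width: 1.0
grasp_force: 0.0
```

```bash
python3 - <<'E'
from h import *
goto((.511,-.204,.2),1)
E
```

```text
at [ 0.5035 -0.1012  0.2177] yang 1.21 q [-0.43  0.25  0.6   1.98 -0.17  0.96  0.28] F [ 1.6 -0.6  0.2] w 1.0 t 1.7
shift [-0.1029  0.0053  0.0176] turn [ 0.01 -0.02  0.21]
```

>>> {"fn": "arm_command", "kwargs": {"commands": [-0.103,0.005,0.018,0,0,0.2,1,-0.103,0.005,0.018,0,0,0.2,1,-0.103,0.005,0.018,0,0,0.2,1,-0.103,0.005,0.018,0,0,0.2,1,-0.103,0.005,0.018,0,0,0.2,1]}}

```text
t: 2.2
eef_pos: [0.511, -0.201, 0.1996]
tool_rot: [-0.001, 0.701, 0.714, 0.0]
contact_force: [-0.6, 0.1, 0.1]
gripper_width: 1.0
grasp_force: 0.0
```

```bash
python3 - <<'E'
from h import *
c=read_camera("wrist");save(c,"w1.png");goto((.511,-.204,.2),1)
h=cv2.cvtColor(c["img"],cv2.COLOR_RGB2HSV).astype(int)
m=((h[...,0]<6)|(h[...,0]>172))&(h[...,1]>150)&(h[...,2]>90)
for a,ce,p in blobs(c,m,(0,0,640,480),80):
    print(a,ce,cv2.minAreaRect(p),'z48',onz(c,*ce,.048)[:2],'z59',onz(c,*ce,.059)[:2])
E
```

```text
at [ 0.5113 -0.2005  0.1998] yang 1.12 q [-0.23  0.35  0.62  1.92 -0.25  0.95  0.52] F [ 0.1  0.6 -0. ] w 1.002 t 2.25
shift [-0.0035 -0.0003 -0.0002] turn [-0.01 -0.06  0.12]
1164 [311.47938144 218.1314433 ] ((311.5, 218.0), (54.0, 21.0), 90.0) z48 [ 0.51080235 -0.2032035 ] z59 [ 0.51075728 -0.20060083]
688 [311.13517442 313.4375    ] ((311.0, 312.5), (33.0, 26.0), 90.0) z48 [ 0.51201903 -0.28472758] z59 [ 0.51192847 -0.27907773]
```

View pics/w1.png

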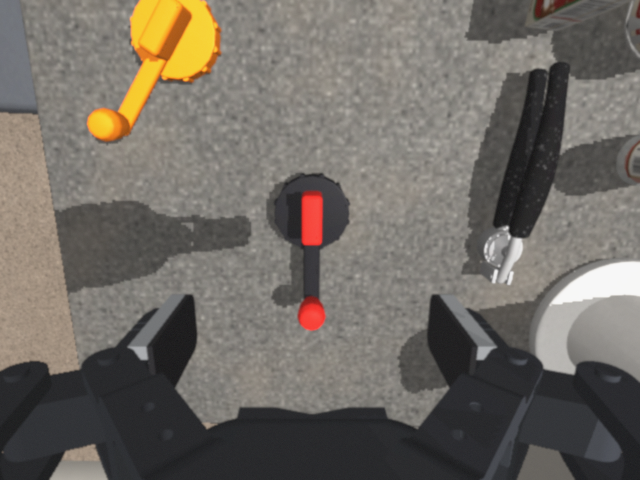

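The wrist view shows the grip bar at (311,218) and the knob at (311,313), so the axis is at about (0.511, −0.203). Nothing is near the fingers. Next: descend and grip.

>>> {"fn": "arm_command", "kwargs": {"commands": [-0.003,0,0.05,0,0,0.1,1,-0.003,0,0.1,0,0,0.1,1,-0.003,0,0.145,0,0,0.1,1,-0.003,0,0.165,0,0,0.1,1,-0.003,0,0.174,0,0,0.1,1,-0.003,0,0.174,0,0,0.1,0,-0.003,0,0.174,0,0,0.1,0,-0.003,0,0.174,0,0,0.1,0], "force": 60}}

```text
t: 3.05
eef_pos: [0.5124, -0.2054, 0.0275]
tool_rot: [0.001, 0.701, 0.713, 0.001]
contact_force: [0.2, -0.5, 0.0]
gripper_width: 0.517
grasp_force: 0.0
```

>>> {"fn": "arm_command", "kwargs": {"commands": [0,0,0,0,0,0,0,0,0,0,0,0,0,0,0,0,0,0,0,0,0,0,0,0,0,0,0,0,0,0,0,0,0,0,0], "force": 80}}

```text
t: 3.55
eef_pos: [0.5119, -0.2055, 0.027]
tool_rot: [0.001, 0.702, 0.712, 0.001]
contact_force: [-1.5, 0.6, 7.9]
gripper_width: 0.172
grasp_force: 78.7
```

```bash
python3 - <<'E'
from h import *
goto((.511,-.203,.025),1)
E
```

```text
at [ 0.5119 -0.2055  0.027 ] yang 0.87 q [-0.08  0.61  0.46  2.02 -0.46  0.61  0.7 ] F [-1.5  0.6  7.9] w 0.172 t 3.55
shift [ 0.0025 -0.0008  0.002 ] turn [ 0.1  -0.01 -0.13]
```

>>> {"fn": "arm_command", "kwargs": {"commands": [0,0,-0.04,0,0,0,0,0,0,-0.09,0,0,0,0,0,0,-0.14,0,0,0,0,0,0,-0.17,0,0,0,0,0,0,-0.17,0,0,0,0]}}

```text
t: 4.05
eef_pos: [0.5135, -0.2065, 0.2005]
tool_rot: [0.003, 0.702, 0.712, 0.003]
contact_force: [0.1, 0.0, -2.5]
gripper_width: 0.166
grasp_force: 78.9
```

```bash
python3 - <<'E'
from h import *
import pickle
t=pickle.load(open("c0.pkl","rb"))["top"];I=t["img"].astype(int);r,g,b=I[...,0],I[...,1],I[...,2]
br=(r-b>70)&(r>150);gr=(abs(r-b)<25)&(b>r-2)&(r>140)
for a,ce,p in blobs(t,br,(275,280,302,308)):
    print('brass',a,ce,cv2.minEnclosingCircle(p),onz(t,*ce,.11))
for a,ce,p in blobs(t,gr,(270,262,318,310),60):
    print('grey',a,ce,p.min(0),p.max(0))
    k=np.zeros(r.shape,np.uint8);k[p[:,1].astype(int),p[:,0].astype(int)]=1
    pass
for nm,(u,v),z in(('flange',(288.6,293.4),.096),('cover',(304.2,277.4),.0955),('hole',(309.1,300.9),.09),('lid',(289,293.2),.09)):print(nm,onz(t,u,v,z))
goto((.49,.105,.2),-14)
E
```

```text
brass 110 [287.97272727 292.9       ] ((288.0454406738281, 292.9545593261719), 8.485624313354492) [0.48519691 0.1050738  0.11      ]
grey 561 [294.48484848 286.01426025] [276. 269.] [312. 305.]
grey 66 [308.40909091 300.07575758] [302. 294.] [315. 307.]
flange [0.48358521 0.10428024 0.096     ]
cover [0.52538225 0.06547932 0.0955    ]
hole [0.46548576 0.05146013 0.09      ]
lid [0.48395383 0.1036219  0.09      ]
at [ 0.5135 -0.2065  0.2005] yang 0.86 q [-0.24  0.35  0.64  1.92 -0.26  0.94  0.54] F [ 0.1  0.  -2.5] w 0.166 t 4.05
shift [ 0.3119 -0.0189 -0.    ] turn [5.000e-01 1.000e-02 1.486e+01]
```

>>> {"fn": "arm_command", "kwargs": {"commands": [0.239,-0.042,0,0.5,0,13.8,0,0.239,-0.042,0,0.5,0,13.8,0,0.239,-0.042,0,0.5,0,13.8,0,0.239,-0.042,0,0.5,0,13.8,0,0.239,-0.042,0,0.5,0,13.8,0,0.239,-0.042,0,0.5,0,13.8,0,0.239,-0.042,0,0.5,0,13.8,0,0.239,-0.042,0,0.5,0,13.8,0]}}

```text
t: 4.85
eef_pos: [0.4651, 0.0318, 0.1954]
tool_rot: [-0.003, 0.783, 0.622, -0.004]
contact_force: [0.1, 0.4, -1.3]
gripper_width: 0.163
grasp_force: 78.8
```

```bash
python3 - <<'E'
from h import *
c=read_camera("wrist");save(c,"w2.png");goto((.485,.105,.2),-12.9)
t=read_camera("top");save(t,"t2.png")
print(c["pose"][:3,3],proj(c,(.485,.105,.096)),proj(c,(.526,.0665,.096)))
I=c["img"].astype(int);r,g,b=I[...,0],I[...,1],I[...,2]
for a,ce,p in blobs(c,(r-b>90)&(r>150),(0,0,640,480),300):print('yel',a,ce,cv2.minEnclosingCircle(p),onz(c,*ce,.11))
for a,ce,p in blobs(c,(abs(r-b)<25)&(b>r-2)&(r>140),(0,0,640,480),300):print('grey',a,ce,p.min(0),p.max(0))
E
```

```text
at [0.4652 0.0314 0.1955] yang -13.07 q [-0.76  0.2   0.65  2.1  -0.16  0.89 -0.26] F [ 0.1 -0.8 -0.9] w 0.168 t 4.9
shift [ 0.0761  0.0026 -0.0046] turn [-0.52  0.1  -0.17]
[0.48137564 0.09757383 0.33791774] [318.18905585 109.95043777] [397.41953808 158.41776682]
yel 3699 [218.39929711 130.85752906] ((250.5, 107.5), 111.47431182861328) [0.42708519 0.10627324 0.11      ]
yel 583 [256.38765009  84.34819897] ((257.0, 91.0), 93.86170196533203) [0.45462201 0.12532653 0.11      ]
yel 645 [272.96589147  26.97674419] ((269.5, 30.5), 31.945363998413086) [0.47067761 0.15089506 0.11      ]
yel 2294 [317.25893636 107.51394943] ((317.1755065917969, 106.87104797363281), 40.510520935058594) [0.48457041 0.10595189 0.11      ]
yel 3691 [310.9352479  317.11216473] ((312.6097412109375, 320.1707458496094), 51.926963806152344) [ 0.45199582 -0.01924789  0.11      ]
grey 10606 [349.70808976 125.40401659] [262.  49.] [431. 192.]
grey 565 [305.30088496 188.21061947] [279. 172.] [334. 215.]
grey 1837 [ 21.4904736  364.52803484] [  0. 309.] [ 60. 406.]
```

View pics/w2.png

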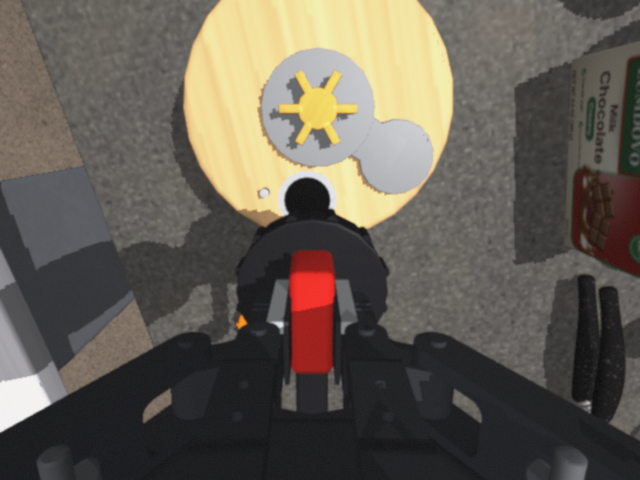

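The wrist view shows the drive at (317,107) with one tooth pair level in the picture, so the crank is already at a meshing angle. The cover is at (396,156). The crank grip spans v 250 to 372. Next I'll work out where the crank axis sits in the grip.

```bash
python3 - <<'E'
from h import *
c=read_camera("wrist");o=get_obs();p=o["eef_pos"];R=Rq(o["tool_rot"]).as_matrix()
I=c["img"].astype(int);r,g,b=I[...,0],I[...,1],I[...,2]
m=(r-b>60)&(r-g>60)&(r>80)
B=max(blobs(c,m,(260,230,360,400)),key=lambda x:x[0]);q=B[2]
v0,v1=q[:,1].min(),q[:,1].max()+1;mid=q[(q[:,1]>300)&(q[:,1]<360)];uc=lambda v:np.mean(q[abs(q[:,1]-v)<4,0]) 
print(B[0],v0,v1,uc(260),uc(310),uc(360))
zo=p[2]-.027
for nm,u,v,z in(('near bottom',uc(255),v0,zo+.020),('near top?',uc(285),283,zo+.048),('far top',uc(365),v1,zo+.048)):
    w=onz(c,u,v,z);print(nm,(R.T@(w-p)*1000).round(1))
# hub outline: dark, row-wise extents
d=(I.max(2)<75)
for v in range(225,320,8):
    x=np.flatnonzero(d[v,215:410])+215;print(v,x.min(),x.max(),end=' | ')
# brass + horizontal teeth
k=(r-b>90)&(r>150)
B=[x for x in blobs(c,k,(262,50,375,170),1000)][0];q=B[2];cx=B[1]
w=onz(c,*cx,.11)
l=q[q[:,0]<cx[0]-25].mean(0);rr=q[q[:,0]>cx[0]+25].mean(0);ext=q.min(0),q.max(0)
a=onz(c,*l,.11);bb=onz(c,*rr,.11);e=bb-a
print('\nbrass',w,'tooth ang',np.degrees(np.arctan2(e[1],e[0])),a,bb,'tips mid',onz(c,(ext[0][0]+ext[1][0])/2,(l[1]+rr[1])/2,.11))
print('tcp',p,'yang',np.degrees(np.arctan2(R[1,1],R[0,1])),'z',R[:,2])
# flange circle from grey
k=((abs(r-b)<25)&(b>r-2)&(r>100)).astype(np.uint8)
x0=np.flatnonzero(k[108,240:400])
print('flange row',x0.min()+240)
E
```

```text
5117 251.0 373.0 311.92957 311.5 311.6404
near bottom [18.3 -0.1  7. ]
near top? [ 16.1  -0.1 -21. ]
far top [-18.8  -0.3 -21. ]
225 215 354 | 233 215 368 | 241 215 371 | 249 215 374 | 257 215 381 | 265 215 386 | 273 215 388 | 281 215 386 | 289 215 387 | 297 215 386 | 305 215 386 | 313 215 382 | 
brass [0.48465769 0.10586963 0.11      ] tooth ang -13.053559530246737 [0.46723368 0.10938643 0.11      ] [0.5018803 0.1013535 0.11     ] tips mid [0.48454831 0.10537199 0.11      ]
tcp [0.46544346 0.03143252 0.19571658] yang -13.091602189337964 z [-8.89211540e-03  5.11702408e-04 -9.99960333e-01]
flange row 262
```

The tooth pair lies at −13.05° and the tool at −13.09°. The crank axis is within about 0.5 mm of the TCP. Moving over the drive.

>>> {"fn": "arm_command", "kwargs": {"commands": [0.04,0.001,0,-0.5,0,0,0,0.076,0.002,0,-0.5,0,0,0,0.076,0.002,0,-0.5,0,0,0,0.076,0.002,0.03,-0.5,0,0,0,0.076,0.002,0.04,-0.5,0,0,0,0.076,0.002,0.04,-0.5,0,0,0,0.076,0.002,0.04,-0.5,0,0,0]}}

```text
t: 5.7
eef_pos: [0.4843, 0.1058, 0.1562]
tool_rot: [0.0, 0.783, 0.622, -0.001]
contact_force: [1.1, 0.3, -1.4]
gripper_width: 0.167
grasp_force: 78.7
```

```bash
python3 - <<'E'
from h import *
goto((.4846,.1054,.123),-13.05)
s=read_camera("scene")
cv2.imwrite("pics/s3.png",cv2.resize(s["img"][190:300,215:335],(655,600),interpolation=2)[:,:,::-1])
E
```

```text
at [0.4843 0.1058 0.1562] yang -13.01 q [-0.82  0.31  0.58  2.08 -0.23  0.81 -0.33] F [ 1.1  0.3 -1.4] w 0.167 t 5.7
shift [-0.0002  0.0004  0.0332] turn [0.01 0.08 0.04]
```

View pics/s3.png

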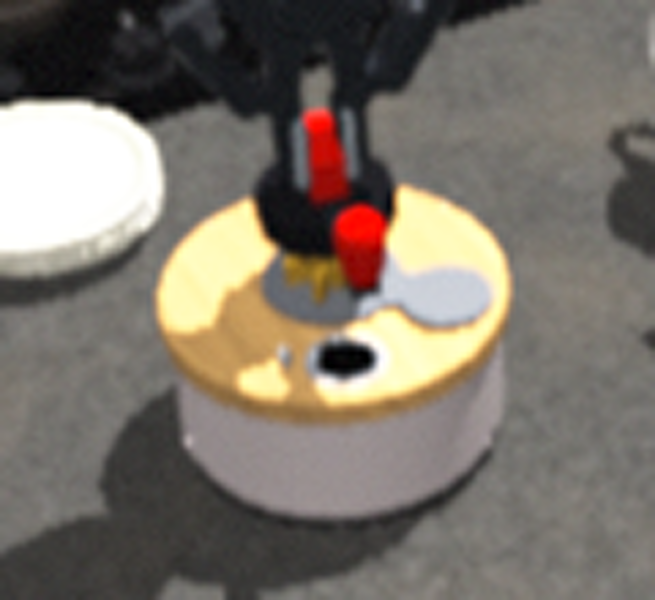

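The crank hovers upright over the brass teeth (crop 315,270) with the cover to the right. Descending gently.

>>> {"fn": "arm_command", "kwargs": {"commands": [0,0,0.015,0,0,0,0,0,0,0.019,0,0,0,0,0,0,0.022,0,0,0,0,0,0,0.025,0,0,0,0,0,0,0.025,0,0,0,0]}}

```text
t: 6.25
eef_pos: [0.484, 0.1067, 0.1309]
tool_rot: [0.0, 0.782, 0.623, -0.0]
contact_force: [0.6, -0.6, -2.0]
gripper_width: 0.173
grasp_force: 78.8
```

>>> {"fn": "arm_command", "kwargs": {"commands": [0,-0.0005,0.004,0,0,0,0,0,-0.0005,0.007,0,0,0,0,0,-0.0005,0.009,0,0,0,0,0,-0.0005,0.009,0,0,0,0,0,-0.0005,0.009,0,0,0,0]}}

```text
t: 6.75
eef_pos: [0.4835, 0.1068, 0.1229]
tool_rot: [-0.0, 0.782, 0.623, -0.0]
contact_force: [-5.8, -1.4, 15.8]
gripper_width: 0.167
grasp_force: 81.1
```

Fully home at 0.123, with 16 N on the seat. I'll hold briefly, then turn clockwise (+z about the tool).

>>> {"fn": "arm_command", "kwargs": {"commands": [0,0,-0.0005,0,0,0,0,0,0,-0.0005,0,0,0,0,0,0,-0.0005,0,0,0,0,0,0,-0.0005,0,0,5,0,0,0,-0.0005,0,0,10,0,0,0,-0.0005,0,0,16,0,0,0,-0.0005,0,0,22,0,0,0,-0.0005,0,0,28,0], "force": 100}}

```text
t: 7.55
eef_pos: [0.4846, 0.106, 0.1231]
tool_rot: [0.001, 0.911, 0.413, 0.001]
contact_force: [1.1, -2.4, 4.7]
gripper_width: 0.164
grasp_force: 99.2
```

```bash
python3 - <<'E'
from h import *
goto((.484,.1062,.1229),-13.05-70);print(get_obs()["torque"])
E
```

```text
at [0.4846 0.106  0.1231] yang -41.19 q [-0.89  0.39  0.68  2.11 -0.36  0.75 -0.7 ] F [ 1.1 -2.4  4.7] w 0.164 t 7.55
shift [-0.0003 -0.0006  0.0002] turn [ 0.11 -0.06 41.86]
[-0.60314138  0.02567085  0.149996  ]
```

>>> {"fn": "arm_command", "kwargs": {"commands": [0,0,0,0,0,5,0,0,0,0,0,0,10,0,0,0,0,0,0,15,0,0,0,0,0,0,20,0,0,0,0,0,0,25,0,0,0,0,0,0,30,0,0,0,0,0,0,34,0,0,0,0,0,0,36,0]}}

```text
t: 8.35
eef_pos: [0.4846, 0.1061, 0.1231]
tool_rot: [0.001, 0.994, 0.113, 0.001]
contact_force: [0.6, -2.2, 6.3]
gripper_width: 0.164
grasp_force: 99.4
```

```bash
python3 - <<'E'
from h import *
goto((.4846,.106,.1229),-13.05-70);print(get_obs()["torque"])
E
```

```text
at [0.4846 0.1061 0.1231] yang -77.07 q [-1.01  0.44  0.85  2.12 -0.47  0.78 -1.21] F [ 0.6 -2.2  6.3] w 0.164 t 8.35
shift [-0.      0.0001  0.0002] turn [ 0.1  -0.09  5.98]
[-0.49851753  0.11743406  0.19197569]
```

>>> {"fn": "arm_command", "kwargs": {"commands": [0,0,0,0,0,1.5,0,0,0,0,0,0,3,0,0,0,0,0,0,4.5,0,0,0,0,0,0,6,0,0,0,0,0,0,6,0]}}

```text
t: 8.85
eef_pos: [0.4846, 0.1061, 0.123]
tool_rot: [0.001, 0.998, 0.061, 0.001]
contact_force: [-0.2, -2.0, 6.2]
gripper_width: 0.161
grasp_force: 99.4
```

```bash
python3 - <<'E'
from h import *
goto((.4846,.106,.1229),-13.05-70);print(get_obs()["torque"])
E
```

```text
at [0.4846 0.1061 0.123 ] yang -82.98 q [-1.03  0.45  0.87  2.12 -0.49  0.78 -1.29] F [-0.2 -2.   6.2] w 0.161 t 8.85
shift [-0.      0.0001  0.0001] turn [ 0.09 -0.09  0.07]
[-0.49685696  0.16709398  0.01482421]
```

>>> {"fn": "arm_command", "kwargs": {"commands": [0,0,0,0,0,1.5,0,0,0,0,0,0,3,0,0,0,0,0,0,3,0,0,0,0,0,0,3,0]}}

```text
t: 9.25
eef_pos: [0.4846, 0.1061, 0.1231]
tool_rot: [0.001, 0.999, 0.035, 0.001]
contact_force: [0.1, -2.3, 6.7]
gripper_width: 0.163
grasp_force: 99.4
```

```bash
python3 - <<'E'
from h import *
goto((.4846,.106,.1229),-13.05-70);print(get_obs()["torque"])
s=read_camera("scene")
cv2.imwrite("pics/s4.png",cv2.resize(s["img"][190:300,215:335],(655,600),interpolation=2)[:,:,::-1])
E
```

```text
at [0.4846 0.1061 0.1231] yang -85.95 q [-1.04  0.46  0.89  2.12 -0.51  0.79 -1.33] F [ 0.1 -2.3  6.7] w 0.163 t 9.25
shift [-0.0001  0.0001  0.0002] turn [ 0.08 -0.1  -2.9 ]
[-0.48455424  0.09172147 -0.00959263]
```

View pics/s4.png

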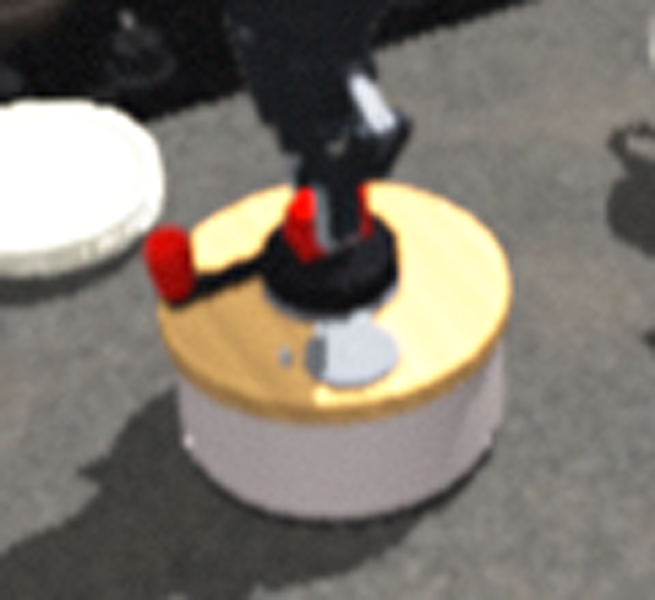

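The cover is almost over the hole (crop 352,350, against the hole at 345,358) and a gap to the stop pin (286,357) remains. Turning a little more until the torque rises.

>>> {"fn": "arm_command", "kwargs": {"commands": [0,0,0,0,0,2,0,0,0,0,0,0,4,0,0,0,0,0,0,4,0,0,0,0,0,0,4,0]}}

```text
t: 9.7
eef_pos: [0.4846, 0.1061, 0.1231]
tool_rot: [0.001, 1.0, 0.001, 0.001]
contact_force: [-0.5, -2.9, 6.8]
gripper_width: 0.162
grasp_force: 99.5
```

```bash
cat >m.py <<'E'
from h import *
goto((.4846,.106,.1229),-13.05-70);print(get_obs()["torque"])
s=read_camera("scene");I=s["img"].astype(int);r,g,b=I[...,0],I[...,1],I[...,2]
for a,ce,p in blobs(s,(abs(r-b)<30)&(r>60)&(b>r-12),(268,244,292,264),20):
    w=onz(s,*ce,.0955);print('cover',a,ce,w,np.degrees(np.arctan2(w[1]-.1054,w[0]-.4846)),p.min(0),p.max(0))
w=proj(s,(.466,.0525,.0955));print('expected',w)
E
python3 m.py
```

```text
at [0.4846 0.1061 0.1231] yang -89.93 q [-1.05  0.47  0.91  2.12 -0.52  0.79 -1.39] F [-0.5 -2.9  6.8] w 0.162 t 9.7
shift [-0.      0.0001  0.0002] turn [ 0.08 -0.1  -6.88]
[-0.50739149  0.12523256  0.15799322]
cover 184 [277.48913043 253.2826087 ] [0.46784998 0.05689361 0.0955    ] -109.05060010335785 [268. 244.] [286. 260.]
expected [277.59857183 254.51516872]
```

>>> {"fn": "arm_command", "kwargs": {"commands": [0,0,0,0,0,1.5,0,0,0,0,0,0,3,0,0,0,0,0,0,4,0,0,0,0,0,0,4,0]}}

```text
t: 10.15
eef_pos: [0.4846, 0.1061, 0.1231]
tool_rot: [0.001, 0.999, -0.032, 0.001]
contact_force: [-0.4, -4.2, 7.5]
gripper_width: 0.162
grasp_force: 101.9
```

```bash
python3 m.py
```

```text
at [0.4846 0.1061 0.1231] yang -93.67 q [-1.06  0.48  0.93  2.12 -0.53  0.8  -1.44] F [-0.4 -4.2  7.5] w 0.162 t 10.15
shift [-0.      0.0001  0.0002] turn [  0.15  -0.09 -10.62]
[-0.71956327  0.10525925  1.61603624]
cover 183 [277.26229508 253.32786885] [0.46728412 0.0570215  0.0955    ] -109.69356707036975 [268. 244.] [285. 260.]
expected [277.59857183 254.51516872]
```

The moment is 1.6 N m, so the cover is against its stop at −109.7°. I'll ease off, open and rise.

>>> {"fn": "arm_command", "kwargs": {"commands": [0,0,0,0,0,-2.5,0,0,0,-0.001,0,0,-2.5,0.4,0,0,-0.001,0,0,-2.5,0.6,0,0,-0.001,0,0,-2.5,0.6,0,0,-0.001,0,0,-2.5,0.6]}}

```text
t: 10.7
eef_pos: [0.4834, 0.1069, 0.1232]
tool_rot: [0.0, 1.0, -0.013, -0.0]
contact_force: [-0.1, -0.4, -0.8]
gripper_width: 0.598
grasp_force: 0.0
```

>>> {"fn": "arm_command", "kwargs": {"commands": [0,0,-0.01,0,0,0,0.6,0,0,-0.03,0,0,0,0.6,0,0,-0.07,0,0,0,0.6,0,0,-0.12,0,0,0,0.6,0,0,-0.15,0,0,0,0.6,0,0,-0.15,0,0,0,0.6]}}

```text
t: 11.3
eef_pos: [0.4861, 0.107, 0.2775]
tool_rot: [-0.002, 1.0, -0.013, 0.003]
contact_force: [-0.8, -0.7, -0.3]
gripper_width: 0.6
grasp_force: 0.0
```

```bash
python3 m.py; python3 - <<'E'
from h import *
s=read_camera("scene");w=read_camera("wrist")
a=cv2.resize(s["img"][190:300,215:335],(400,367),interpolation=2);b=cv2.resize(w["img"],(400,300))
o=np.zeros((367,800,3),np.uint8);o[:,:400]=a;o[:300,400:]=b;cv2.imwrite("pics/f.png",o[:,:,::-1])
E
```

```text
at [0.4861 0.107  0.2775] yang -91.46 q [-1.33  0.23  1.17  1.97 -0.24  1.09 -1.65] F [-0.8 -0.7 -0.3] w 0.6 t 11.3
shift [-0.0024  0.0015  0.1545] turn [-0.17 -0.36 -8.41]
[0.00626196 0.04403818 0.00937475]
cover 178 [277.51123596 253.56741573] [0.46741466 0.05588004 0.0955    ] -109.13874628611265 [270. 244.] [286. 260.]
expected [277.59857183 254.51516872]
```

View pics/f.png

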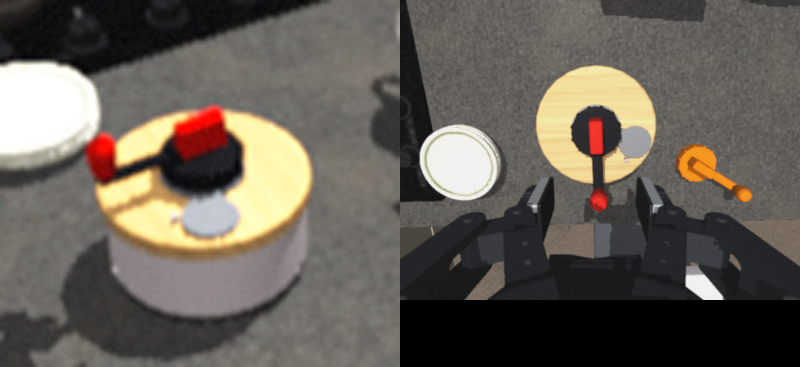

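The crank stands seated and level, the cover fully hides the hole against its stop pin, and the gripper is clear. Handing in.

```bash
python3 -c "from station import hand_in;print(hand_in())"
```

```text
the job is handed in; nothing more can be done
None
```

The crank is seated fully home on the drive, the cover is turned clockwise against its stop over the hole, the gripper is clear, and the job is handed in (about 11 s used; no verdict was returned).

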